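# Finish the row of wooden toy buildings on the shelf

### The arm

A 6-joint arm with a two-finger parallel gripper is mounted at the origin on the work surface. World frame = base frame: x ahead of the robot, y to its left, z up, the work surface at z = 0. Lengths are in mm, angles in rad, forces in N, time in s.
With the tool pointing down it reaches from about 350 to 925 mm from the base axis. Payload 6.4 kg.
Tool frame: the origin (TCP) lies at the very end of the fingers, on their centre line; the grasp point (between the pads) lies 19 mm behind it (grasp_offset is the distance from the TCP to the grasp point, in mm); z points along the fingers, y is the line along which they close (so a half turn about z gives the same grasp; the last joint's range is limited). The gripper opens to 94 mm and grips with 3 to 60 N. Pads are 16 mm wide; open, the fingers measure 119 mm over their backs; the gripper's body (75 mm by 177 mm) begins 78 mm behind the grasp point.
Start: joints at [0.994, 0.245, 1.558, -0, 1.339, -0.174], TCP at [254.795, 597.991, 205.455] pointing down, gripper open.
Joint ranges: [-3.13, 3.13], [-1.02, 2.26], [0.13, 2.54], [-0.95, 4.09], [0.21, 2.88], [-2.74, 2.74]. Speed limits (rad/s): [2.57, 2.57, 3.14, 3.14, 3.14, 3.14].

### API

Orientations are given as [roll, pitch, yaw] about the fixed x, y, z axes, in that order (R = Rz(yaw) Ry(pitch) Rx(roll)).
In Python, from plant import read_state, camera, camera_params, close_job, regions_of, landmark_of, grasp_offset gives the robot as it stands. The module is installed in compiled form; this text tells all that it offers.
- The arm moves only by the tool step_arm, never from a script. Its argument "commands" is a list that holds one entry, the list of rows, each a list of 7 numbers: the shift along the world's x, y, z as a fraction of full scale, then the turn, a rotation vector about the world's x, y, z as a fraction of full scale, then the opening, from 0 (shut) to 1 (fully open). A call has 1 to 12 rows; each row is the pose to reach, as a shift and turn from the pose commanded when the call began, turning the shorter way round; what a row does not reach only later rows make up. Full scale, the value 1, is 0.3 m for a shift and 180 degrees for a turn. A row lasts 1/12 s, in which the tool goes at most 41.7 mm and 7.16 degrees, less where a joint would pass 70% of its speed; a pose out of reach is approached as far as the arm can. A call with a number of a shift or a turn outside -1 to 1 is refused whole. A call with a gripper value outside its range is refused whole. The fingers move at their own pace and stop on an object; the grip force is fixed at half the most. Time passes only in rows, so rows that repeat a pose let the fingers close. It gives the time, the measured TCP pose, the force, the opening and the grip force at its end, in the units of the state.
- read_state(): the state, without advancing time (a new reading comes with each control period).
- camera(name): name is "scene" or "top" or "wrist"; returns the picture (400x640x3 uint8, red, green, blue); there is no depth.
- camera_params(name): a dict with "fov_y" (degrees; the focal length in pixels is half the picture's height over the tangent of half this angle, whatever the lens; pixels are square), "cx", "cy" (the principal point, pixels), "pose" (4x4, takes a point from camera to world coordinates); the wrist camera has in their place "tool_from_camera" (4x4, takes a point from camera to tool coordinates, whose origin is the TCP and whose axes are the flange's). Camera axes: x right, y down, z forward; pixel columns grow to the right and rows downward; lengths in mm; the calibration is good to about 2 mm. A picture is of the moment at which its call begins: read the wrist's pose just before it. camera_params takes no time and is no camera call.
- close_job(): hands the job in; it is judged then, once.
Trained networks look in the newest picture that a camera, given by its name, has taken for a name from the list of things; names that differ only in an ending like _2 or _b are one class to them, and where a whole thing is asked for, a point or a joint stands for the part that bears it (a point fixed in the world has none). Each returns a list of dicts, best first, with "score" (0 to 1); they miss things now and then, are a little off and sometimes report something else, mostly with a low value. They report only what shows in the picture. A call takes as long as a camera call. They do not tell look-alikes from the thing itself.
- regions_of(camera, target): "mask" (400x640 bool, what is visible of it).
- landmark_of(camera, target): "position" ([x, y, z] in mm, in the coordinates of the camera as it stood for that picture, good to about 4 mm: a listed point, or the origin of a listed thing).
The state is a dict: "t": time; "q": joint angles; "joint_vel": joint speeds; "joint_torque": joint torques, N m; "tcp_pos": TCP position; "tcp_rot": TCP orientation; "wrist_force": force on the tool from outside, world axes, zero at the start; "ft_torque": the same for the moment, N m; "finger_gap": opening from 0.0 (shut) to 1.0 (fully open); "grasp_force": force on a finger pad.
Only numpy, scipy, OpenCV 4.12 (cv2) and the standard library are available. Lean on these libraries where they do the work, as an engineer would, in place of code of your own. Each camera call takes 0.05 s, during which the arm holds its last target. There are 200 camera calls.

### The job

Finish the row of wooden toy buildings on the low shelf: take the gabled house and the flat-roofed shop from the sorting bin and stand the house right next to the tower, on the side away from the end stop, and the shop right next to the house. All three must stand upright in one straight row, squared up with the tower, side by side and as good as touching. Don't drop them, leave the tower where it is (a small nudge is fine), and leave the truck and the other things alone.

Things in the scene. Friction and masses are not known exactly. Their poses are not given: they have to be found in the camera images.
- shelf: low plywood shelf, fixed; 130 mm deep (x) and 310 mm long (y); origin on the table under its centre; top of the board 60 mm above the origin. An end stop 16 mm thick stands at its +y end (inner face at y = +139 mm, top 100 mm above the table); a back lip 10 mm high and 10 mm thick runs along its +x edge (inner face at x = +55 mm). The row runs along y, from the end stop towards -y.
- bin: grey plastic sorting bin, fixed; 180 mm (x) by 356 mm (y), walls 35 mm high and 5 mm thick, two dividers across y making three compartments of about 112 mm (y) by 170 mm (x), centred at y = -117, 0, +117 mm; origin under its centre, inner floor 5 mm above it. The house, the shop and the truck each stand in one compartment, in any order.
- tower: wooden toy tower, loose, standing on the shelf near the end stop: block 50 mm (x) by 60 mm (y) by 100 mm high with a round cone roof of 48 mm diameter up to 135 mm; origin at the centre of its underside. Broad faces (with door and window inlays, same front and back) look along x.
- house: wooden toy house, loose, upright in the bin: 50 mm (x) by 70 mm (y), walls 65 mm high, then a gable roof narrowing along y to a ridge (along x) at 105 mm; its broad faces (along x, with door and windows, same front and back) are flat to the top, 50 mm apart: grip it across these. Origin at the centre of its underside; about 0.2 kg.
- shop: wooden toy shop, loose, upright in the bin: flat-roofed block 50 mm (x) by 80 mm (y) by 70 mm high, with a small 22 by 34 mm upstand 10 mm high in the middle of the roof; broad faces along x, 50 mm apart, same front and back: grip it across these. Origin at the centre of its underside; about 0.2 kg.
- truck: wooden toy truck with four dark wheels, loose, in one compartment of the bin: 100 mm (x) by 54 mm (y) by 65 mm high; to be left alone. Origin at the centre of its underside.
- bottle: blue drinking bottle, 66 mm diameter, 190 mm high, standing beyond the work; to be left alone. Origin under its centre.
- pot: steel pot of pencils, 76 mm diameter, about 170 mm high with its pencils, beyond the bin; to be left alone. Origin under its centre.
Things that resemble listed ones, but are neither listed nor needed, are in the scene too. What is shaped like the shop but purple or turquoise is not meant.

How it is judged:
By the outcome, as a careful person would: the job done as asked, in the order asked, and still so for the second after the job is handed in, with the robot touching nothing.
It also fails if it takes over 64 s, if anything falls off the work surface, if the arm or the gripper's body presses on something with over 40 N, if the wrist force passes 120 N, or if a joint passes its speed limit or range.

## Working session

There is one attempt and no reset: what is moved stays moved. The work goes in short steps, Python scripts to look and compute and a tool call to move; the robot and the scene stay as the last step left them, time stands still between calls to the robot, and variables do not carry over. Pictures are saved under pics/ and viewed, at most 12 in all, crops included, and the job is handed in when it is done.

Besides the shell and the picture viewer there is one more tool, called in YAML: its name, and indented under it one key for each argument. step_arm: Moves the arm, as the interface text tells. Its arguments: {"type":"object","properties":{"commands":{"type":"array","items":{"type":"array","items":{"type":"array","items":{"type":"number"}}}}},"required":["commands"]}

```bash
mkdir -p pics; cat > h.py <<'E'
import numpy as np, cv2
from plant import *
from scipy.spatial.transform import Rotation as R
def K(n):
    p=camera_params(n); f=200/np.tan(np.radians(p['fov_y']/2)); return f,p['cx'],p['cy']
def pose(n,s=None):
    p=camera_params(n)
    if 'pose' in p: return np.array(p['pose'])
    s=s or read_state(); T=np.eye(4); T[:3,:3]=R.from_euler('xyz',s['tcp_rot']).as_matrix(); T[:3,3]=s['tcp_pos']
    return T@np.array(p['tool_from_camera'])
def proj(n,P,T=None):
    T=pose(n) if T is None else T; f,cx,cy=K(n); P=np.atleast_2d(P); c=(P-T[:3,3])@T[:3,:3]
    return np.c_[f*c[:,0]/c[:,2]+cx,f*c[:,1]/c[:,2]+cy]
def ray(n,u,v,z,T=None):
    T=pose(n) if T is None else T; f,cx,cy=K(n); d=T[:3,:3]@np.array([(u-cx)/f,(v-cy)/f,1]); o=T[:3,3]
    return o+d*(z-o[2])/d[2]
E
python3 - <<'E'
from h import *
for n in ['top','scene']:
    im=camera(n); cv2.imwrite(f'pics/{n}0.png',im[...,::-1]); T=pose(n); print(n,K(n),T[:3,3].round(0),T[:3,2].round(2))
    for t in ['shelf','bin','tower','house','shop','truck']:
        for d in landmark_of(n,t)[:3]:
            p=T[:3,:3]@np.array(d['position'])+T[:3,3]; print(t,round(d['score'],2),p.round(0),proj(n,p).round(0))
print(read_state())
E
```

```text
top (np.float64(383.7534478014781), 312.25057455056253, 194.78350529031988) [ 444.  -95. 1041.] [ 0.14 -0.01 -0.99]
shelf 0.88 [591. 266.   2.] [[178. 199.]]
bin 0.85 [ 524. -245.   -6.] [[366. 219.]]
tower 0.83 [598. 355.  58.] [[136. 195.]]
tower 0.42 [591. 266.  -0.] [[178. 200.]]
house 0.82 [ 508. -249.    4.] [[368. 225.]]
shop 0.95 [ 730. -411.   -0.] [[422. 144.]]
shop 0.88 [ 442. -532.   -4.] [[473. 246.]]
shop 0.82 [ 543. -359.    3.] [[408. 211.]]
truck 0.9 [ 493. -139.    9.] [[328. 231.]]
truck 0.35 [599. 355.  56.] [[136. 195.]]
scene (np.float64(500.46145443614745), 325.7237787810381, 194.26679226257056) [ 1322. -1167.  1048.] [-0.45  0.66 -0.6 ]
shelf 0.67 [588. 261.  -2.] [[375. 162.]]
bin 0.93 [ 523. -246.   -4.] [[279. 230.]]
tower 0.6 [596. 355.  57.] [[389. 139.]]
house 0.73 [ 510. -246.    5.] [[276. 227.]]
shop 0.95 [ 445. -536.    6.] [[196. 274.]]
shop 0.92 [ 593. -508.   -4.] [[242. 291.]]
shop 0.92 [ 726. -417.   -0.] [[300. 289.]]
truck 0.78 [ 495. -137.    8.] [[293. 207.]]
truck 0.52 [776. -18.   2.] [[384. 218.]]
truck 0.3 [ 546. -358.    7.] [[262. 251.]]
{'t': 0.7, 'q': array([ 9.93901058e-01,  2.45098599e-01,  1.55777021e+00, -3.69780609e-06,
        1.33872841e+00, -1.74084336e-01]), 'joint_vel': array([-0.001379  , -0.00163368,  0.00090956,  0.00202001, -0.00042959,
        0.00073112]), 'joint_torque': array([-6.41876704e-04, -4.15731347e+01, -3.14811158e+01,  6.84797927e-02,
        2.87996553e-02,  2.56927996e-05]), 'tcp_pos': array([254.79913518, 597.99582083, 205.4721885 ]), 'tcp_rot': array([-3.14158754e+00,  2.75423613e-06,  2.73878257e+00]), 'wrist_force': array([-0.47442587,  0.25416978,  1.40372207]), 'ft_torque': array([0.00743522, 0.03415254, 0.0059965 ]), 'grasp_force': 0.0, 'finger_gap': 0.9998324687260212}
```

View pics/top0.png

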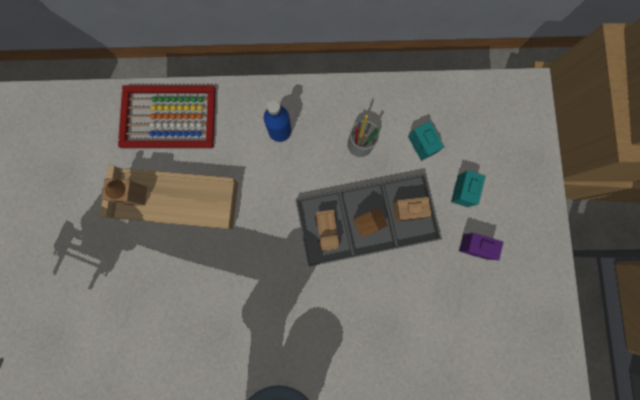

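View pics/scene0.png

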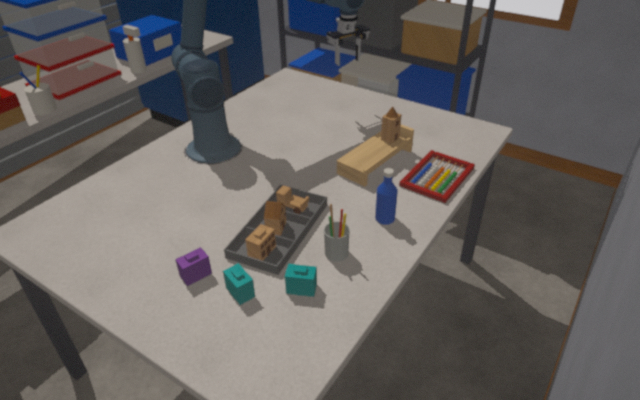

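The wooden pieces stand in the bin: truck (328,230), house (371,222), shop (413,208). The tower is at (118,190) near the end stop. The turquoise blocks at (427,140) and (469,188) and the purple one at (483,246) are the look-alikes. They're outside the bin and the wrong colour, so the tan block at (413,208) is the shop.

```bash
cat >> h.py <<'E'
from scipy.optimize import minimize
def box(x,y,z0,z1): return np.array([[a,b,c] for a in(-x/2,x/2) for b in(-y/2,y/2) for c in(z0,z1)])
a=np.linspace(0,6.28,24)
MOD={'tower':[box(50,60,0,100),np.r_[np.c_[24*np.cos(a),24*np.sin(a),a*0+100],[[0,0,135]]]],
 'house':[np.r_[box(50,70,0,65),[[-25,0,105],[25,0,105]]]],
 'shop':[box(50,80,0,70),box(22,34,70,80)],
 'shelf':[box(130,310,0,60),box(130,16,0,100)+[0,147,0],box(10,310,60,70)+[60,0,0]],
 'bin':[box(180,356,0,35)]}
def world(pts,p,z):
    c,s=np.cos(p[2]),np.sin(p[2]); return np.c_[p[0]+c*pts[:,0]-s*pts[:,1],p[1]+s*pts[:,0]+c*pts[:,1],z+pts[:,2]]
def sil(n,t,p,z,T):
    m=np.zeros((1600,2560),np.uint8)
    for pts in MOD[t]:
        h=cv2.convexHull((proj(n,world(pts,p,z),T)*4).astype(np.float32)).round().astype(np.int32); cv2.fillConvexPoly(m,h,1)
    return cv2.resize(m*255,(640,400),interpolation=cv2.INTER_AREA)/255.
def fit(n,t,mask,p0,z,T,dyaw=(0,),ign=None):
    best=None; w=1 if ign is None else 1-ign
    for d in dyaw:
        f=lambda q:(np.abs(sil(n,t,[q[0],q[1],q[2]/50],z,T)-mask)*w).sum()/mask.sum()
        x0=np.array([p0[0],p0[1],(p0[2]+d)*50]); r=minimize(f,x0,method='Nelder-Mead',options=dict(initial_simplex=[x0,x0+[8,0,0],x0+[0,8,0],x0+[0,0,5]],xatol=.1,fatol=1e-4))
        if best is None or r.fun<best[1]: best=([r.x[0],r.x[1],r.x[2]/50],r.fun)
    return np.round(best[0],3),round(best[1],3)
E
python3 - <<'E'
from h import *
print(np.round(camera_params('wrist')['tool_from_camera'],2),K('wrist'),grasp_offset() if callable(grasp_offset) else grasp_offset)
n='top';T=pose(n);camera(n)
dy=np.radians([-10,0,10])
for t,p0,z in [('shelf',(590,264,-.08),0),('bin',(524,-245,.1),0),('tower',(598,355,-.08),60),('house',(509,-248,.1),5),('shop',(543,-359,.1),5)]:
    r=regions_of(n,t)
    r=[(d['score'],d['mask']) for d in r]
    for s,m in r:
        v,u=np.nonzero(m); c=proj(n,[p0[0],p0[1],z+30],T)[0]
        if np.hypot(u.mean()-c[0],v.mean()-c[1])<25: print(t,round(s,2),fit(n,t,m.astype(float),p0,z,T,dy)); break
print(read_state()['t'])
E
```

```text
[[   0.     -0.97   -0.24   70.28]
 [   1.      0.     -0.     -0.92]
 [   0.     -0.24    0.97 -179.16]
 [   0.      0.      0.      1.  ]] (np.float64(288.0288451659849), 318.2050934155492, 201.20016670603962) 18.8
shelf 0.82 (array([ 5.88282e+02,  2.61081e+02, -1.17000e-01]), np.float64(0.207))
bin 0.79 (array([ 5.21502e+02, -2.46437e+02,  1.70000e-01]), np.float64(0.288))
tower 0.67 (array([ 5.95914e+02,  3.54854e+02, -9.90000e-02]), np.float64(0.069))
house 0.87 (array([ 5.10175e+02, -2.48548e+02,  3.78000e-01]), np.float64(0.059))
shop 0.72 (array([ 5.42432e+02, -3.56786e+02,  5.70000e-02]), np.float64(0.095))
1.0
```

step_arm:
  commands:
    - [[1, -0.9, 0.4, 0, 0, -0.404, 1], [1, -0.9, 0.4, 0, 0, -0.404, 1], [1, -0.9, 0.4, 0, 0, -0.404, 1], [1, -0.9, 0.4, 0, 0, -0.404, 1], [1, -0.9, 0.4, 0, 0, -0.404, 1], [1, -0.9, 0.4, 0, 0, -0.404, 1], [1, -0.9, 0.4, 0, 0, -0.404, 1], [1, -0.9, 0.4, 0, 0, -0.404, 1], [1, -0.9, 0.4, 0, 0, -0.404, 1], [1, -0.9, 0.4, 0, 0, -0.404, 1], [1, -0.9, 0.4, 0, 0, -0.404, 1], [1, -0.9, 0.4, 0, 0, -0.404, 1]]

```text
t: 2.0
tcp_pos: [556.6, 326.4, 326.2]
tcp_rot: [3.14, -0.001, 1.466]
wrist_force: [-0.2, 0.2, 0.1]
finger_gap: 0.998
grasp_force: 0.0
```

```bash
python3 - <<'E'
from h import *
n='wrist'; s=read_state(); im=camera(n); T=pose(n,s)
for t,p0,z in [('shelf',(589,262,-.1),0),('tower',(596,355,-.1),60)]:
    for d in landmark_of(n,t)[:1]: print(t,d['score'],(T[:3,:3]@np.array(d['position'])+T[:3,3]).round(1))
    for d in regions_of(n,t)[:2]:
        m=d['mask'].astype(float); r=fit(n,t,m,p0,z,T,np.radians([-5,0,5])); print(t,round(d['score'],2),r,m.sum())
        if t=='tower':break
    c=cv2.findContours((sil(n,t,r[0],z,T)>.5).astype(np.uint8),0,1)[0]
    cv2.drawContours(im,c,-1,(255,0,255) if t=='tower' else (0,255,255),1)
cv2.imwrite('pics/w1.png',im[...,::-1]); print(s['tcp_pos'],s['tcp_rot'],s['q'],s['t'])
E
```

```text
shelf 0.55 [593.7 258.   -1.5]
shelf 0.68 (array([ 5.90690e+02,  2.58374e+02, -1.16000e-01]), np.float64(0.249)) 12517.0
tower 0.78 [592.8 353.1  55.6]
[556.57850886 326.38823733 326.20515323] [ 3.14035463e+00 -7.19832999e-04  1.46636378e+00] [3.54918917e-01 1.62949451e-01 1.43478949e+00 9.63531979e-05
 1.54242487e+00 4.59349245e-01] 2.0
```

View pics/w1.png

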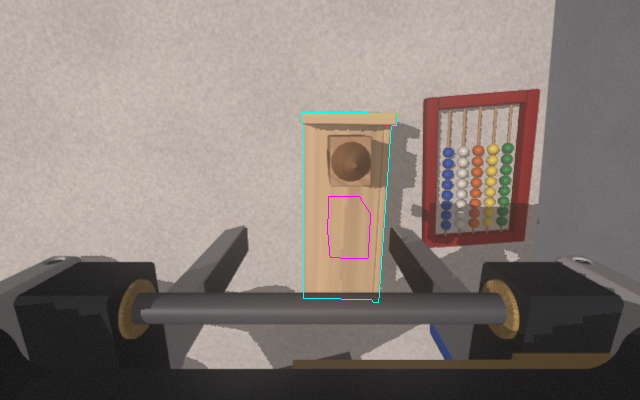

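The shelf and tower show from above, with the tower's top block at about (328–372, 137–186). The tower had no region, so the magenta outline is meaningless. I'll enlarge that part with the tower's top-camera fit laid over it.

```bash
python3 - <<'E'
from h import *
n='wrist'; s=read_state(); im=camera(n); T=pose(n,s)
for d in regions_of(n,'tower')[:1]: print(d['score'],fit(n,'tower',d['mask'].astype(float),(595,354,-.1),60,T))
c=cv2.resize(im[105:200,290:410],None,fx=6,fy=6,interpolation=cv2.INTER_CUBIC)
# top and bottom outline of the block
for z,col in((160,(255,0,255)),(60,(0,255,255))):
    q=world(np.array([[25,30,0],[25,-30,0],[-25,-30,0],[-25,30,0.]]),(595,354,-.105),z)
    u=(proj(n,q,T)-[290,105]+.5)*6; print(z,proj(n,q,T).round(1).tolist()); cv2.polylines(c,[u.round().astype(np.int32)],True,col,1)
cv2.imwrite('pics/w2.png',c[...,::-1])
E
```

```text
0.6 (array([ 5.98736e+02,  3.52487e+02, -7.10000e-02]), np.float64(0.064))
160 [[373.2, 138.2], [370.5, 188.6], [329.4, 188.3], [330.3, 137.9]]
60 [[361.0, 135.9], [359.3, 175.5], [327.1, 175.3], [327.7, 135.7]]
```

View pics/w2.png

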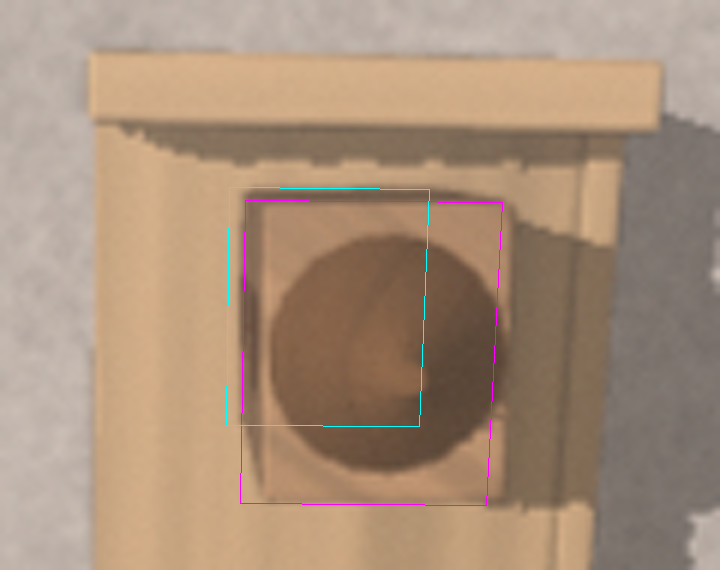

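```bash
python3 - <<'E'
from h import *
n='wrist'; T=pose(n)
c=np.array([[512,207],[505,498],[265,498],[261,203]])/6+[289.5,104.5]
P=np.array([ray(n,u,v,160,T) for u,v in c]); print(P.round(1))
M=P.mean(0); print('centre',M, 'yaw',[np.arctan2(*(-(P[0]-P[1])[[0]],(P[0]-P[1])[1])), np.arctan2(*(-(P[3]-P[2])[[0]],(P[3]-P[2])[1])), np.arctan2((P[0]-P[3])[1],(P[0]-P[3])[0]),np.arctan2((P[1]-P[2])[1],(P[1]-P[2])[0])])
e=np.array([[90,52],[662,62],[658,130],[95,122]])/6+[289.5,104.5]
Q=np.array([ray(n,u,v,100,T) for u,v in e]); print('stop',Q.round(1),np.arctan2((Q[1]-Q[0])[1],(Q[1]-Q[0])[0]),np.arctan2((Q[2]-Q[3])[1],(Q[2]-Q[3])[0]))
print('cam',T[:3,3])
E
```

```text
[[625.3 379.9 160. ]
 [621.1 322.3 160. ]
 [572.6 327.  160. ]
 [576.8 385.4 160. ]]
centre [598.93642184 353.66145194 160.        ] yaw [array([-0.07442537]), array([-0.07164824]), np.float64(-0.11367253438853721), np.float64(-0.09791506766999039)]
stop [[544.2 419.8 100. ]
 [671.6 405.1 100. ]
 [670.3 390.4 100. ]
 [543.7 404.7 100. ]] -0.11492488978808145 -0.11188158367593265
cam [561.06704094 398.53118132 504.14928245]
```

step_arm:
  commands:
    - [[0, -1, 0, 0, 0, 0.02, 1], [0, -1, 0, 0, 0, 0.02, 1], [0, -1, 0, 0, 0, 0.02, 1], [0, -1, 0, 0, 0, 0.02, 1], [0, -1, 0, 0, 0, 0.02, 1], [0, -1, 0, 0, 0, 0.02, 1], [0, -1, 0, 0, 0, 0.02, 1], [0, -1, 0, 0, 0, 0.02, 1]]

```text
t: 3.02
tcp_pos: [554.4, 23.9, 325.4]
tcp_rot: [-3.142, 0.002, 1.528]
wrist_force: [0.3, -0.1, -0.7]
finger_gap: 1.0
grasp_force: 0.0
```

step_arm:
  commands:
    - [[-0.05, -1, 0, 0, 0, 0.02, 1], [-0.05, -1, 0, 0, 0, 0.02, 1], [-0.05, -1, 0, 0, 0, 0.02, 1], [-0.05, -1, 0, 0, 0, 0.02, 1], [-0.05, -1, 0, 0, 0, 0.02, 1], [-0.05, -1, 0, 0, 0, 0.02, 1], [-0.05, -1, 0, 0, 0, 0.02, 1], [-0.05, -1, 0, 0, 0, 0.02, 1]]

```text
t: 3.68
tcp_pos: [539.2, -276.0, 324.7]
tcp_rot: [-3.141, 0.001, 1.592]
wrist_force: [0.3, -0.6, 0.9]
finger_gap: 1.001
grasp_force: 0.0
```

step_arm:
  commands:
    - [[-0.05, -0.22, 0, 0, 0, 0, 1], [-0.05, -0.22, 0, 0, 0, 0, 1], [-0.05, -0.22, 0, 0, 0, 0, 1], [-0.05, -0.22, 0, 0, 0, 0, 1], [-0.05, -0.22, 0, 0, 0, 0, 1]]

```text
t: 4.1
tcp_pos: [525.4, -336.5, 325.3]
tcp_rot: [3.142, -0.001, 1.597]
wrist_force: [-0.2, -0.3, -0.1]
finger_gap: 0.997
grasp_force: 0.0
```

```bash
python3 - <<'E'
from h import *
n='wrist'; s=read_state(); im=camera(n); T=pose(n,s); im0=im.copy()
for t,p0 in [('house',(510,-248,.37)),('shop',(543,-357,.06))]:
    for d in landmark_of(n,t)[:2]: print(t,d['score'],(T[:3,:3]@np.array(d['position'])+T[:3,3]).round(1))
    for d in regions_of(n,t)[:3]:
        m=d['mask'].astype(float); v,u=np.nonzero(m); c=proj(n,[p0[0],p0[1],40],T)[0]
        if np.hypot(u.mean()-c[0],v.mean()-c[1])>40: continue
        r=fit(n,t,m,p0,5,T,np.radians([-6,0,6])); print(t,round(d['score'],2),r,m.sum())
        for pts in MOD[t]:
            h=cv2.convexHull(proj(n,world(pts,r[0],5),T).astype(np.float32)); cv2.polylines(im,[h.round().astype(np.int32)],True,(255,0,255),1)
        break
cv2.imwrite('pics/w3.png',im[...,::-1]); cv2.imwrite('w3raw.png',im0[...,::-1]); print(s['tcp_pos'],s['tcp_rot'],s['q'],s['t'])
E
```

```text
house 0.63 [ 513.  -251.2    3.8]
house 0.73 (array([ 5.12692e+02, -2.52330e+02,  3.99000e-01]), np.float64(0.027)) 1848.0
shop 0.9 [ 732.5 -415.5   -1.5]
shop 0.8 [ 544.3 -361.    10.4]
shop 0.77 (array([ 5.4509e+02, -3.6290e+02,  5.3000e-02]), np.float64(0.065)) 1743.0
[ 525.40595636 -336.4869284   325.33649772] [ 3.14154135e+00 -7.73098497e-04  1.59673713e+00] [-7.51354155e-01  1.13450642e-01  1.49087351e+00  5.87377697e-04
  1.53777415e+00 -7.77314478e-01] 4.1
```

View pics/w3.png

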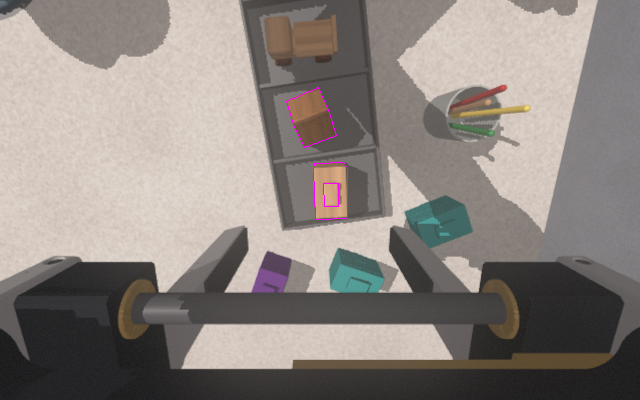

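The gabled house is at (312,118) in the middle compartment. The tan flat-roofed shop with the upstand is at (331,190) in the end compartment. The purple and turquoise blocks are outside the bin. One enlarged crop will confirm these.

```bash
python3 - <<'E'
import cv2
from h import *
n='wrist';T=pose(n);im=cv2.imread('w3raw.png'); c=cv2.resize(im[80:230,250:400],None,fx=4,fy=4,interpolation=cv2.INTER_CUBIC)
H=np.array([512.7,-252.3,.399]);S=np.array([545.1,-362.9,.053])
def pl(pts,p):
    u=(proj(n,world(np.array(pts,float),p,5),T)-[250,80]+.5)*4; cv2.polylines(c,[u.round().astype(np.int32)],True,(255,0,255),1)
pl([[-25,0,105],[25,0,105]],H)
for sy in(-35,35): pl([[-25,sy,65],[25,sy,65]],H)
pl([[-25,-40,70],[25,-40,70],[25,40,70],[-25,40,70]],S)
cv2.imwrite('pics/w4.png',c)
E
```

```text
(no output)
```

View pics/w4.png

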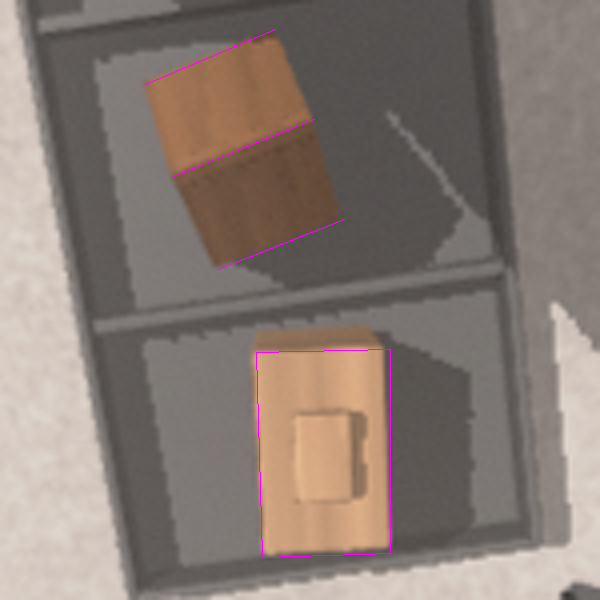

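The fit sits well on both: the ridge runs (175,175)–(313,120) in the crop, and the shop's roof edge matches. I'll grasp the house now.

step_arm:
  commands:
    - [[-0.042, 0.281, -0.5, 0, 0, 0.119, 1], [-0.042, 0.281, -0.5, 0, 0, 0.119, 1], [-0.042, 0.281, -0.5, 0, 0, 0.119, 1], [-0.042, 0.281, -0.5, 0, 0, 0.119, 1], [-0.042, 0.281, -0.5, 0, 0, 0.119, 1], [-0.042, 0.281, -0.6, 0, 0, 0.119, 1], [-0.042, 0.281, -0.7, 0, 0, 0.119, 1], [-0.042, 0.281, -0.8, 0, 0, 0.119, 1], [-0.042, 0.281, -0.88, 0, 0, 0.119, 1], [-0.042, 0.281, -0.944, 0, 0, 0.119, 1], [-0.042, 0.281, -0.944, 0, 0, 0.119, 1], [-0.042, 0.281, -0.944, 0, 0, 0.119, 1]]

```text
t: 5.35
tcp_pos: [512.8, -254.4, 43.1]
tcp_rot: [3.142, 0.0, 1.969]
wrist_force: [0.2, 0.1, 0.9]
finger_gap: 1.001
grasp_force: 0.0
```

step_arm:
  commands:
    - [[0, 0, 0, 0, 0, 0, 0], [0, 0, 0, 0, 0, 0, 0], [0, 0, 0, 0, 0, 0, 0], [0, 0, 0, 0, 0, 0, 0], [0, 0, 0, 0, 0, 0, 0], [0, 0, 0, 0, 0, 0, 0], [0, 0, 0, 0, 0, 0, 0], [0, 0, 0, 0, 0, 0, 0], [0, 0, 0, 0, 0, 0, 0], [0, 0, 0, 0, 0, 0, 0]]

```text
t: 6.18
tcp_pos: [512.4, -253.7, 42.5]
tcp_rot: [3.141, 0.0, 1.969]
wrist_force: [-0.7, 1.2, 2.3]
finger_gap: 0.531
grasp_force: 30.0
```

step_arm:
  commands:
    - [[0, 0, 0.1, 0, 0, 0, 0], [0, 0, 0.2, 0, 0, 0, 0], [0, 0, 0.32, 0, 0, 0, 0], [0, 0, 0.45, 0, 0, 0, 0], [0.03, 0.12, 0.55, 0, 0, -0.155, 0], [0.06, 0.25, 0.55, 0, 0, -0.155, 0], [0.09, 0.38, 0.55, 0, 0, -0.155, 0], [0.13, 0.5, 0.55, 0, 0, -0.155, 0], [0.13, 0.63, 0.55, 0, 0, -0.155, 0], [0.13, 0.75, 0.55, 0, 0, -0.155, 0], [0.13, 0.85, 0.55, 0, 0, -0.155, 0], [0.13, 0.9, 0.55, 0, 0, -0.155, 0]]

```text
t: 7.18
tcp_pos: [550.2, 19.8, 206.3]
tcp_rot: [-3.14, -0.001, 1.485]
wrist_force: [-0.4, -0.5, -2.5]
finger_gap: 0.53
grasp_force: 30.0
```

step_arm:
  commands:
    - [[0.05, 0.12, 0, 0, 0, 0, 0], [0.1, 0.25, 0, 0, 0, 0, 0], [0.137, 0.38, 0, 0, 0, 0, 0], [0.137, 0.5, 0, 0, 0, 0, 0], [0.137, 0.62, 0, 0, 0, 0, 0], [0.137, 0.73, 0, 0, 0, 0, 0], [0.137, 0.81, 0, 0, 0, 0, 0], [0.137, 0.85, -0.05, 0, 0, 0, 0], [0.137, 0.85, -0.12, 0, 0, 0, 0], [0.137, 0.85, -0.2, 0, 0, 0, 0], [0.137, 0.85, -0.25, 0, 0, 0, 0], [0.137, 0.85, -0.25, 0, 0, 0, 0]]

```text
t: 8.18
tcp_pos: [588.6, 269.6, 125.6]
tcp_rot: [-3.132, 0.004, 1.482]
wrist_force: [-0.4, -0.7, -2.4]
finger_gap: 0.533
grasp_force: 30.0
```

```bash
cat > w5.py <<'E'
from h import *
import sys
n='wrist'; s=read_state(); im=camera(n); T=pose(n,s); print(s['tcp_pos'].round(1),s['tcp_rot'].round(3),s['t'],s['wrist_force'].round(1))
cv2.imwrite('raw.png',im[...,::-1]); np.save('T.npy',T)
cv2.imwrite(sys.argv[1],cv2.resize(im[0:300,200:480],None,fx=2,fy=2,interpolation=cv2.INTER_CUBIC)[...,::-1])
E
python3 w5.py pics/w5.png
```

```text
[588.6 269.6 125.6] [-3.132  0.004  1.482] 8.1833 [-0.4 -0.7 -2.4]
```

View pics/w5.png

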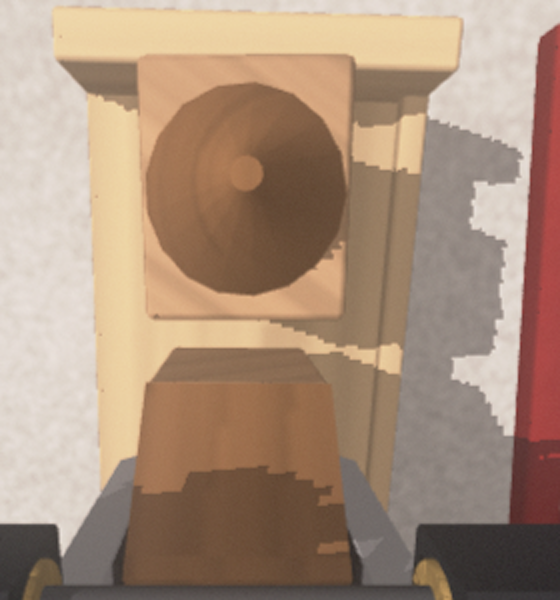

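In the crop the tower's top corners are about (137,56), (353,56), (345,318) and (148,318). The held house's eave runs (147,383)–(329,383).

```bash
python3 - <<'E'
from h import *
n='wrist'; T=np.load('T.npy'); s=read_state(); print(s['tcp_pos'].round(1),s['tcp_rot'].round(3))
px=lambda a:np.array(a)/2+[199.75,-.25]
P=np.array([ray(n,*c,160,T) for c in px([[137,56],[353,56],[345,318],[148,318]])]);print(P.round(1),P.mean(0).round(1))
yw=lambda d:np.arctan2(d[1],d[0]).round(3)
print(yw(P[1]-P[0]),yw(P[2]-P[3]),[np.arctan2(-d[0],d[1]).round(3) for d in(P[0]-P[3],P[1]-P[2])])
zb=s['tcp_pos'][2]-37.4
E_=np.array([ray(n,*c,zb+65,T) for c in px([[147,383],[329,383]])]);B=np.array([ray(n,*c,zb,T) for c in px([[173,349],[305,349]])])
print(E_.round(1),yw(E_[1]-E_[0]),B.round(1),yw(B[1]-B[0]))
E
```

```text
[590.1 270.  128.3] [-3.135e+00  3.000e-03  1.482e+00]
[[577.  384.8 160. ]
 [625.2 380.4 160. ]
 [621.  322.2 160. ]
 [572.  326.5 160. ]] [598.8 353.5 160. ]
-0.091 -0.087 [np.float64(-0.085), np.float64(-0.072)]
[[568.9 309.1 155.9]
 [616.8 305.  155.9]] -0.086 [[568.  307.9  90.9]
 [617.1 303.6  90.9]] -0.087
```

step_arm:
  commands:
    - [[0, 0, 0, 0, 0, 0, 0], [0, 0, 0, 0, 0, 0, 0], [0, 0.02, 0, 0, 0, 0, 0], [0, 0.033, -0.03, 0, 0, 0, 0], [0, 0.033, -0.06, 0, 0, 0, 0], [0, 0.033, -0.08, 0, 0, 0, 0], [0, 0.033, -0.095, 0, 0, 0, 0], [0, 0.033, -0.103, 0, 0, 0, 0], [0, 0.033, -0.103, 0, 0, 0, 0], [0, 0.033, -0.103, 0, 0, 0, 0], [0, 0.033, -0.103, 0, 0, 0, 0]]

```text
t: 9.15
tcp_pos: [592.6, 281.2, 101.8]
tcp_rot: [3.141, -0.0, 1.482]
wrist_force: [0.5, 0.6, -1.3]
finger_gap: 0.531
grasp_force: 30.0
```

```bash
python3 w5.py pics/w6.png
```

```text
[592.6 281.2 101.8] [ 3.141 -0.     1.482] 9.15 [ 0.5  0.6 -1.3]
```

View pics/w6.png

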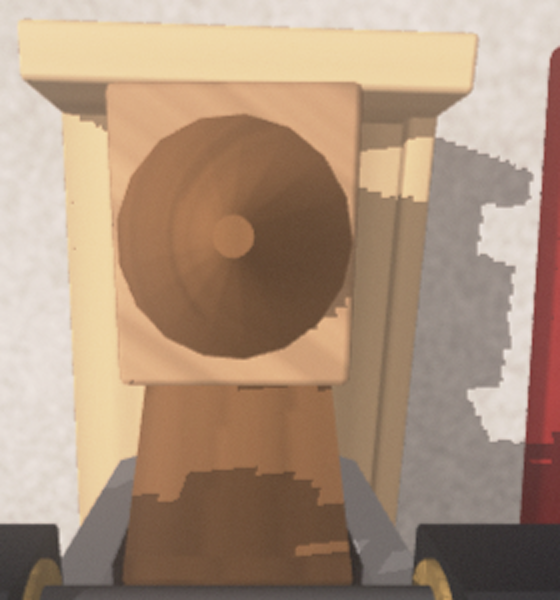

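The tower's near top edge runs (125,383)–(347,383) and now hides the house's eave. The shapes look parallel.

```bash
python3 - <<'E'
from h import *
n='wrist'; T=np.load('T.npy'); s=read_state(); 
px=lambda a:np.array(a)/2+[199.75,-.25]
P=np.array([ray(n,*c,160,T) for c in px([[107,84],[361,84],[347,383],[122,383]])]);print(P.round(1),P.mean(0).round(1))
E_=np.array([ray(n,*c,s['tcp_pos'][2]-37.4+65,T) for c in px([[147,383],[329,383]])]);print(E_.round(1))
d=np.array([np.sin(.088),np.cos(.088)]);l=np.array([np.cos(.088),-np.sin(.088)])
t=(P[2]+P[3])[:2]/2;e=E_.mean(0)[:2]; print('gap',(t-e)@d,'lat tower-house',(t-e)@l, (P.mean(0)[:2]-e)@l)
E
```

```text
[[577.3 384.7 160. ]
 [625.3 380.4 160. ]
 [620.3 322.6 160. ]
 [572.2 326.8 160. ]] [598.8 353.6 160. ]
[[572.1 320.2 129.5]
 [620.8 315.9 129.5]]
gap 6.607260923027463 lat tower-house -0.820812955760075 -0.8392829956329084
```

step_arm:
  commands:
    - [[-0.002, 0.007, 0, 0, 0, 0, 0], [-0.002, 0.014, -0.005, 0, 0, 0, 0], [-0.002, 0.014, -0.01, 0, 0, 0, 0], [-0.002, 0.014, -0.013, 0, 0, 0, 0], [-0.002, 0.014, -0.014, 0, 0, 0, 0], [-0.002, 0.014, -0.014, 0, 0, 0, 0]]

```text
t: 9.7
tcp_pos: [591.8, 285.6, 97.4]
tcp_rot: [3.142, -0.0, 1.482]
wrist_force: [-0.8, 1.6, 0.3]
finger_gap: 0.534
grasp_force: 30.0
```

step_arm:
  commands:
    - [[0, 0.001, 0, 0, 0, 0, 0], [0, 0.002, 0, 0, 0, 0, 0], [0, 0.003, 0, 0, 0, 0, 0], [0, 0.003, 0, 0, 0, 0, 0], [0, 0.003, 0, 0, 0, 0, 0]]

```text
t: 10.12
tcp_pos: [591.9, 286.0, 97.5]
tcp_rot: [3.141, 0.0, 1.482]
wrist_force: [-0.4, -1.6, 2.5]
finger_gap: 0.531
grasp_force: 30.0
```

step_arm:
  commands:
    - [[0, 0.001, 0, 0, 0, 0, 0], [0, 0.002, 0, 0, 0, 0, 0], [0, 0.003, 0, 0, 0, 0, 0], [0, 0.003, 0, 0, 0, 0, 0], [0, 0.003, 0, 0, 0, 0, 0]]

```text
t: 10.53
tcp_pos: [592.1, 286.9, 97.5]
tcp_rot: [3.141, 0.0, 1.482]
wrist_force: [0.4, -3.8, 3.1]
finger_gap: 0.531
grasp_force: 29.9
```

step_arm:
  commands:
    - [[0, 0, 0, 0, 0, 0, 1], [0, 0, 0, 0, 0, 0, 1], [0, 0, 0, 0, 0, 0, 1], [0, 0, 0, 0, 0, 0, 1], [0, 0, 0, 0, 0, 0, 1], [0, 0, 0, 0, 0, 0, 1], [0, 0, 0.05, 0, 0, 0, 1], [0, 0, 0.15, 0, 0, 0, 1], [0, 0, 0.28, 0, 0, 0, 1], [0, 0, 0.42, 0, 0, 0, 1], [0, -0.1, 0.55, 0, 0, 0, 1], [0, -0.2, 0.6, 0, 0, 0, 1]]

```text
t: 11.53
tcp_pos: [592.8, 228.8, 283.7]
tcp_rot: [3.134, -0.003, 1.486]
wrist_force: [0.9, 0.0, 0.5]
finger_gap: 0.998
grasp_force: 0.0
```

step_arm:
  commands:
    - [[0, 0, 0, 0, 0, 0, 1], [0, 0, 0, 0, 0, 0, 1], [0, 0, 0, 0, 0, 0, 1]]

```text
t: 11.78
tcp_pos: [591.3, 227.3, 277.1]
tcp_rot: [-3.141, -0.0, 1.482]
wrist_force: [0.6, -0.1, -0.1]
finger_gap: 0.999
grasp_force: 0.0
```

```bash
python3 w5.py pics/w7.png
```

```text
[591.3 227.3 277.1] [-3.141 -0.     1.482] 11.7833 [ 0.6 -0.1 -0.1]
```

View pics/w7.png

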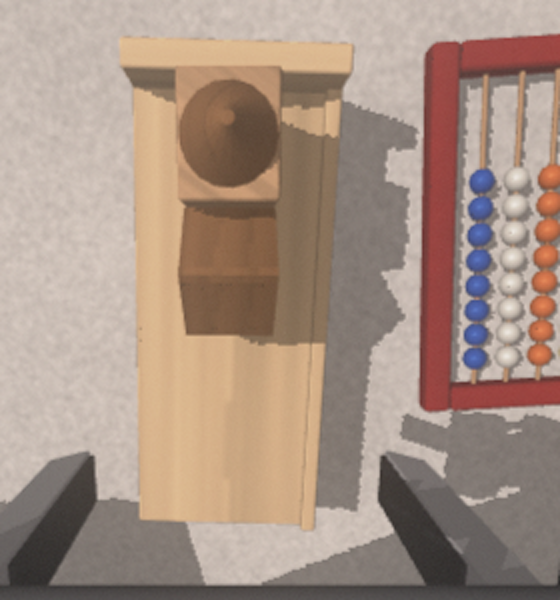

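The house stands upright against the tower, with its ridge at (179,275)–(278,274) and its near eave at (185,334)–(274,334). I'll put numbers on the gap.

```bash
python3 - <<'E'
from h import *
n='wrist'; T=np.load('T.npy')
px=lambda a:np.array(a)/2+[199.75,-.25]
P=np.array([ray(n,*c,160,T) for c in px([[176,68],[281,67],[280,202],[178,202]])])
Rg=np.array([ray(n,*c,165,T) for c in px([[178.5,275],[278.5,274]])]);E_=np.array([ray(n,*c,125,T) for c in px([[184,334.5],[274.5,334.5]])])
yw=lambda d:np.arctan2(d[1],d[0]).round(3)
print(P.round(1),P.mean(0).round(1),Rg.round(1),yw(Rg[1]-Rg[0]),E_.round(1),yw(E_[1]-E_[0]))
d=np.array([np.sin(.088),np.cos(.088)]);l=np.array([np.cos(.088),-np.sin(.088)]);C=P.mean(0)[:2]
for q in(Rg,E_): v=C-q.mean(0)[:2]; print('along',v@d,'lat',v@l)
E
```

```text
[[577.1 383.8 160. ]
 [625.5 379.9 160. ]
 [620.9 321.  160. ]
 [571.4 325.4 160. ]] [598.8 352.5 160. ] [[568.2 290.9 165. ]
 [617.5 287.  165. ]] -0.079 [[563.5 256.5 125. ]
 [615.4 251.9 125. ]] -0.088
along 63.838375402244914 lat 0.2973336111822774
along 98.71067719391814 lat 0.5963770775332993
```

step_arm:
  commands:
    - [[-0.08, -1, 0, 0, 0, 0.045, 1], [-0.08, -1, 0, 0, 0, 0.045, 1], [-0.08, -1, 0, 0, 0, 0.045, 1], [-0.08, -1, 0, 0, 0, 0.045, 1], [-0.08, -1, 0, 0, 0, 0.045, 1], [-0.08, -1, 0, 0, 0, 0.045, 1], [-0.08, -1, 0, 0, 0, 0.045, 1], [-0.08, -1, 0, 0, 0, 0.045, 1]]

```text
t: 12.5
tcp_pos: [566.7, -76.4, 275.3]
tcp_rot: [-3.138, 0.0, 1.62]
wrist_force: [-0.1, -0.2, 0.0]
finger_gap: 1.0
grasp_force: 0.0
```

step_arm:
  commands:
    - [[-0.074, -0.967, 0, 0, 0, 0, 1], [-0.074, -0.967, 0, 0, 0, 0, 1], [-0.074, -0.967, 0, 0, 0, 0, 1], [-0.074, -0.967, 0, 0, 0, 0, 1], [-0.074, -0.967, 0, 0, 0, 0, 1], [-0.074, -0.967, 0, 0, 0, 0, 1], [-0.074, -0.967, 0, 0, 0, 0, 1], [-0.074, -0.967, 0, 0, 0, 0, 1], [-0.074, -0.967, 0, 0, 0, 0, 1], [-0.074, -0.967, 0, 0, 0, 0, 1]]

```text
t: 13.33
tcp_pos: [545.9, -361.5, 275.6]
tcp_rot: [-3.14, -0.002, 1.625]
wrist_force: [0.7, 0.1, 0.6]
finger_gap: 0.999
grasp_force: 0.0
```

```bash
python3 - <<'E'
from h import *
n='wrist'; s=read_state(); im=camera(n); T=pose(n,s)
for d in regions_of(n,'shop')[:3]:
    m=d['mask'].astype(float); v,u=np.nonzero(m); c=proj(n,[545,-363,40],T)[0]
    print(d['score'],m.sum(),u.mean(),v.mean(),c,v.max())
    if np.hypot(u.mean()-c[0],v.mean()-c[1])<40: print(fit(n,'shop',m,(545,-363,.053),5,T))
print(s['tcp_pos'].round(1),s['tcp_rot'].round(3))
E
```

```text
0.8 1351.0 251.97039230199852 273.08512213175425 [317.72853663 179.15934   ] 292
0.7 2235.0 343.6648769574944 273.1409395973154 [317.72853663 179.15934   ] 293
0.68 2315.0 317.6816414686825 179.83887688984882 [317.72853663 179.15934   ] 211
(array([ 5.45380e+02, -3.62113e+02,  7.60000e-02]), np.float64(0.028))
[ 545.9 -361.5  275.6] [-3.140e+00 -2.000e-03  1.625e+00]
```

step_arm:
  commands:
    - [[0, 0, -0.12, 0, 0, 0.005, 1], [0, 0, -0.25, 0, 0, 0.005, 1], [0, 0, -0.38, 0, 0, 0.005, 1], [0, 0, -0.5, 0, 0, 0.005, 1], [0, 0, -0.6, 0, 0, 0.005, 1], [0, 0, -0.7, 0, 0, 0.005, 1], [0, 0, -0.76, 0, 0, 0.005, 1], [0, 0, -0.779, 0, 0, 0.005, 1], [0, 0, -0.779, 0, 0, 0.005, 1], [0, 0, -0.779, 0, 0, 0.005, 1], [0, 0, -0.779, 0, 0, 0.005, 1]]

```text
t: 14.35
tcp_pos: [546.9, -363.5, 45.8]
tcp_rot: [3.139, 0.003, 1.64]
wrist_force: [-0.5, 0.7, 1.0]
finger_gap: 1.003
grasp_force: 0.0
```

step_arm:
  commands:
    - [[0, 0, 0, 0, 0, 0, 0], [0, 0, 0, 0, 0, 0, 0], [0, 0, 0, 0, 0, 0, 0], [0, 0, 0, 0, 0, 0, 0], [0, 0, 0, 0, 0, 0, 0], [0, 0, 0, 0, 0, 0, 0], [0, 0, 0, 0, 0, 0, 0], [0, 0, 0, 0, 0, 0, 0], [0, 0, 0, 0, 0, 0, 0], [0, 0, 0, 0, 0, 0, 0]]

```text
t: 15.18
tcp_pos: [545.4, -362.9, 43.4]
tcp_rot: [-3.141, -0.0, 1.639]
wrist_force: [-1.3, -1.1, 0.4]
finger_gap: 0.532
grasp_force: 30.0
```

step_arm:
  commands:
    - [[0, 0, 0.1, 0, 0, 0, 0], [0, 0, 0.2, 0, 0, 0, 0], [0, 0, 0.32, 0, 0, 0, 0], [0, 0, 0.45, 0, 0, 0, 0], [0.03, 0.12, 0.55, 0, 0, -0.05, 0], [0.06, 0.25, 0.55, 0, 0, -0.05, 0], [0.06, 0.38, 0.55, 0, 0, -0.05, 0], [0.06, 0.5, 0.55, 0, 0, -0.05, 0], [0.06, 0.63, 0.55, 0, 0, -0.05, 0], [0.06, 0.75, 0.55, 0, 0, -0.05, 0], [0.06, 0.85, 0.55, 0, 0, -0.05, 0], [0.06, 0.9, 0.55, 0, 0, -0.05, 0]]

```text
t: 16.18
tcp_pos: [562.8, -89.4, 207.8]
tcp_rot: [-3.141, -0.001, 1.485]
wrist_force: [-0.5, 0.1, -2.1]
finger_gap: 0.529
grasp_force: 30.0
```

step_arm:
  commands:
    - [[0.03, 0.12, 0, 0, 0, 0, 0], [0.06, 0.25, 0, 0, 0, 0, 0], [0.07, 0.38, 0, 0, 0, 0, 0], [0.07, 0.5, 0, 0, 0, 0, 0], [0.07, 0.62, 0, 0, 0, 0, 0], [0.07, 0.74, 0, 0, 0, 0, 0], [0.07, 0.84, 0, 0, 0, 0, 0], [0.07, 0.92, 0, 0, 0, 0, 0], [0.07, 0.973, -0.08, 0, 0, 0, 0], [0.07, 0.973, -0.17, 0, 0, 0, 0], [0.07, 0.973, -0.25, 0, 0, 0, 0], [0.07, 0.973, -0.25, 0, 0, 0, 0]]

```text
t: 17.18
tcp_pos: [580.6, 198.3, 127.0]
tcp_rot: [-3.131, 0.003, 1.482]
wrist_force: [-1.9, -1.1, -3.3]
finger_gap: 0.534
grasp_force: 30.0
```

step_arm:
  commands:
    - [[0, 0, 0, 0, 0, 0, 0], [0, 0, 0, 0, 0, 0, 0], [0, 0, 0, 0, 0, 0, 0]]

```text
t: 17.43
tcp_pos: [586.1, 198.8, 135.8]
tcp_rot: [3.138, -0.001, 1.482]
wrist_force: [-0.6, 0.9, -2.5]
finger_gap: 0.529
grasp_force: 30.0
```

```bash
python3 w5.py pics/w8.png
```

```text
[586.1 198.8 135.8] [ 3.138e+00 -1.000e-03  1.482e+00] 17.4333 [-0.6  0.9 -2.5]
```

View pics/w8.png

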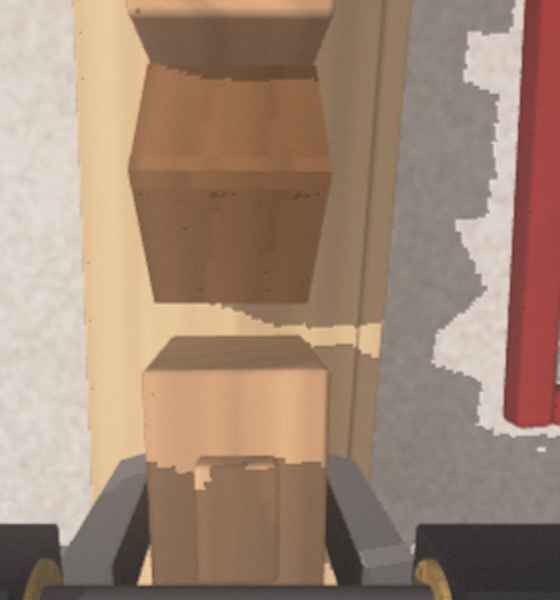

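The held shop's front roof edge is at (144,370)–(328,370). The house's near eave is at (154,302)–(307,302), parallel to it.

```bash
python3 - <<'E'
from h import *
n='wrist'; T=np.load('T.npy'); s=read_state(); print(s['tcp_pos'].round(1))
px=lambda a:np.array(a)/2+[199.75,-.25]
zb=135.8-38.4
q=lambda a,z:np.array([ray(n,*c,z,T) for c in px(a)])
H=q([[154,302],[307,302]],125);Rg=q([[130,170.5],[331.5,170.5]],165);S=q([[144,370],[328,370]],zb+70);B=q([[172,337],[306,337]],zb)
yw=lambda d:np.arctan2(d[1],d[0]).round(3)
for X in(H,Rg,S,B): print(X.round(1).tolist(),yw(X[1]-X[0]))
d=np.array([np.sin(.088),np.cos(.088)]);l=np.array([np.cos(.088),-np.sin(.088)])
for X in(S,B): v=(H-X).mean(0)[:2]; w=(Rg-X).mean(0)[:2]; print('gap',v@d,w@d-35,'lat',v@l,w@l)
E
```

```text
[586.  198.9 135.8]
[[564.5, 256.6, 125.0], [614.1, 252.2, 125.0]] -0.089
[[568.4, 291.0, 165.0], [617.3, 286.7, 165.0]] -0.088
[[565.9, 242.1, 167.4], [613.6, 237.8, 167.4]] -0.089
[[565.7, 241.4, 97.4], [616.2, 236.8, 97.4]] -0.089
gap 14.366925041701318 13.983720994372945 lat -1.702343492011766 -1.2350746766005578
gap 15.132671574621808 14.749467527293433 lat -2.9667239372192946 -2.499455121808087
```

step_arm:
  commands:
    - [[-0.003, 0.02, 0, 0, 0, 0, 0], [-0.003, 0.033, -0.03, 0, 0, 0, 0], [-0.003, 0.033, -0.06, 0, 0, 0, 0], [-0.003, 0.033, -0.085, 0, 0, 0, 0], [-0.003, 0.033, -0.1, 0, 0, 0, 0], [-0.003, 0.033, -0.108, 0, 0, 0, 0], [-0.003, 0.033, -0.112, 0, 0, 0, 0], [-0.003, 0.033, -0.115, 0, 0, 0, 0], [-0.003, 0.033, -0.115, 0, 0, 0, 0], [-0.003, 0.033, -0.115, 0, 0, 0, 0]]

```text
t: 18.32
tcp_pos: [583.9, 208.9, 99.3]
tcp_rot: [3.141, -0.0, 1.482]
wrist_force: [0.1, -0.5, -1.7]
finger_gap: 0.532
grasp_force: 30.0
```

step_arm:
  commands:
    - [[0, 0.003, 0, 0, 0, 0, 0], [0, 0.006, 0, 0, 0, 0, 0], [0, 0.007, 0, 0, 0, 0, 0], [0, 0.007, 0, 0, 0, 0, 0]]

```text
t: 18.65
tcp_pos: [583.7, 211.1, 99.1]
tcp_rot: [3.141, -0.0, 1.482]
wrist_force: [0.2, -0.7, -2.2]
finger_gap: 0.533
grasp_force: 30.0
```

step_arm:
  commands:
    - [[0, 0.001, 0, 0, 0, 0, 0], [0, 0.002, 0, 0, 0, 0, 0], [0, 0.003, 0, 0, 0, 0, 0], [0, 0.003, 0, 0, 0, 0, 0]]

```text
t: 18.98
tcp_pos: [583.6, 211.9, 99.0]
tcp_rot: [-3.142, -0.0, 1.482]
wrist_force: [-0.0, -0.6, -1.8]
finger_gap: 0.528
grasp_force: 30.0
```

step_arm:
  commands:
    - [[0.003, 0, 0, 0, 0, 0, 0], [0.006, 0, 0, 0, 0, 0, 0], [0.006, 0, -0.002, 0, 0, 0, 0], [0.006, 0, -0.004, 0, 0, 0, 0], [0.006, 0, -0.004, 0, 0, 0, 0]]

```text
t: 19.4
tcp_pos: [585.7, 211.9, 98.4]
tcp_rot: [3.141, -0.0, 1.482]
wrist_force: [-1.2, -0.2, 2.3]
finger_gap: 0.532
grasp_force: 30.0
```

step_arm:
  commands:
    - [[0, 0.001, 0, 0, 0, 0, 0], [0, 0.002, 0, 0, 0, 0, 0], [0, 0.003, 0, 0, 0, 0, 0], [0, 0.004, 0, 0, 0, 0, 0], [0, 0.004, 0, 0, 0, 0, 0]]

```text
t: 19.82
tcp_pos: [586.0, 212.5, 98.4]
tcp_rot: [3.14, 0.001, 1.482]
wrist_force: [-0.2, -4.6, 6.3]
finger_gap: 0.531
grasp_force: 30.0
```

step_arm:
  commands:
    - [[0, 0.001, 0, 0, 0, 0, 0], [0, 0.002, 0, 0, 0, 0, 0], [0, 0.002, 0, 0, 0, 0, 0]]

```text
t: 20.07
tcp_pos: [586.0, 212.8, 98.4]
tcp_rot: [3.14, 0.002, 1.482]
wrist_force: [-0.3, -6.7, 5.1]
finger_gap: 0.53
grasp_force: 30.0
```

step_arm:
  commands:
    - [[0, 0, 0, 0, 0, 0, 1], [0, 0, 0, 0, 0, 0, 1], [0, 0, 0, 0, 0, 0, 1], [0, 0, 0, 0, 0, 0, 1], [0, 0, 0, 0, 0, 0, 1], [0, 0, 0, 0, 0, 0, 1], [0, 0, 0.05, 0, 0, 0, 1], [0, 0, 0.15, 0, 0, 0, 1], [0, 0, 0.28, 0, 0, 0, 1], [0, 0, 0.42, 0, 0, 0, 1], [0, 0, 0.55, 0, 0, 0, 1], [0, 0, 0.6, 0, 0, 0, 1]]

```text
t: 21.07
tcp_pos: [587.7, 214.4, 285.2]
tcp_rot: [3.132, -0.003, 1.482]
wrist_force: [0.4, 0.0, 1.5]
finger_gap: 0.999
grasp_force: 0.0
```

step_arm:
  commands:
    - [[0, 0.0, 0.05, 0, 0, 0, 1], [0, 0, 0.05, 0, 0, 0, 1], [0, 0, 0.05, 0, 0, 0, 1], [0, 0, 0.05, 0, 0, 0, 1]]

```text
t: 21.4
tcp_pos: [584.8, 213.6, 291.0]
tcp_rot: [-3.139, 0.001, 1.482]
wrist_force: [-0.3, -0.1, 0.5]
finger_gap: 1.001
grasp_force: 0.0
```

```bash
python3 w5.py pics/w9.png
```

```text
[584.8 213.6 291. ] [-3.139e+00  1.000e-03  1.482e+00] 21.4 [-0.3 -0.1  0.5]
```

View pics/w9.png

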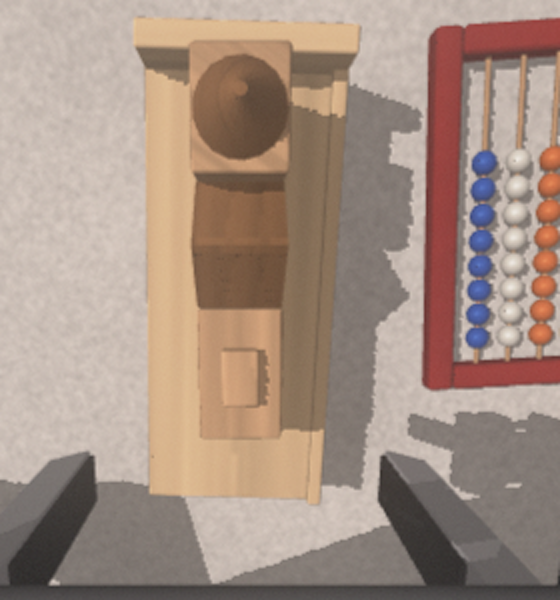

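The row stands straight: tower (190–292, 41–174), house (193–288, 180–308) and shop (199–281, 308–438), all upright with no visible gap. I'll check the numbers once, then hand in.

```bash
python3 - <<'E'
from h import *
n='wrist'; T=np.load('T.npy')
q=lambda a,z:np.array([ray(n,*c,z,T) for c in np.array(a)/2+[199.75,-.25]])
P=q([[190,42],[292,41],[289.5,174],[191.5,174]],160);Rg=q([[192.5,245.5],[288.5,245]],165);S=q([[199,309],[281,309],[281,438],[200,438]],130)
d=np.array([np.sin(.088),np.cos(.088)]);l=np.array([np.cos(.088),-np.sin(.088)]);C=P.mean(0)[:2]
for X in(Rg,S): v=C-X.mean(0)[:2]; print('along',v@d,'lat',v@l)
print(C,np.arctan2(*(S[2]-S[3])[[1,0]]),np.arctan2(*(Rg[1]-Rg[0])[[1,0]]),np.arctan2(*(P[2]-P[3])[[1,0]]))
E
```

```text
along 64.52748532182603 lat 0.029665152940177394
along 139.39318649728415 lat -0.07144551409975666
[598.91699438 353.0867034 ] -0.08702875832781069 -0.08289145779991894 -0.08820930995525884
```

The expected centre distances are 65 and 140 mm, and I measured 64.5 and 139.4. The sideways offset is under 0.1 mm and the yaws agree to within 0.005 rad, so I'm handing it in.

```bash
python3 -c "from plant import *; print(close_job())"
```

```text
the job is handed in; nothing more can be done
None
```

The house stands right next to the tower and the shop right next to the house, upright in one straight, squared-up row and as good as touching; the tower stayed within about 1 mm of where it was, and the job is handed in at about 21 s.

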